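Turn the blue tile over with the lifter

ROBOT

A 7-joint arm with a two-finger parallel gripper is mounted at the origin on the work surface. World frame = base frame: x ahead of the robot, y to its left, z up, the work surface at z = 0. Lengths are in m, angles in degrees, forces in N, time in s.
With the tool pointing down it reaches from about 0.35 to 0.9 m from the base axis. Payload 19.9 kg.
Tool frame: the origin (TCP) lies at the very end of the fingers, on their centre line; the grasp point (between the pads) lies 19 mm behind it (arm.pinch_z is the distance from the TCP to the grasp point, in m); y points along the fingers, z is the direction in which the jaws open and shut, and the axes are right-handed (so a half turn about y gives the same grasp; the last joint's range is limited). The gripper opens to 85 mm and grips with 20 to 120 N. Pads are 22 mm wide; open, the fingers measure 114 mm over their backs; the gripper's body (76 mm by 85 mm) begins 54 mm behind the grasp point. The pads swing forward as they close: fully open they stand 13 mm farther back than shut.
Start: joints at [-2.378, 23.915, -0.59, 92.452, 0.269, 63.638, -3.037], TCP at [0.625, 0, 0.207] pointing down, gripper open.
Joint ranges: [-161.28, 161.28], [-22.2, 115.67], [-73.04, 71.86], [3.21, 147.25], [-68.34, 248.33], [10.77, 114.83], [-161.83, 161.83]. Speed limits (degrees/s): [108.29, 108.29, 136.94, 136.94, 172.46, 172.46, 172.46].

INTERFACE

Orientations are given as [roll, pitch, yaw] about the fixed x, y, z axes, in that order (R = Rz(yaw) Ry(pitch) Rx(roll)).
In Python, from rig import arm, optics, models gives the robot as it stands.
- The arm moves only by the tool move_arm, never from a script. Its argument "series" is a list of rows, each a list of 5 numbers: the finger opening in cm, from 0 to 8.54, then the shift along the tool's x, y, z in cm, then the turn about the tool's y in rad. A call has 1 to 5 rows; each row shifts and turns the commanded pose from where the row before left it, along the tool's axes as they then stand; what a row does not reach is not made up. A row lasts 1/8 s, in which the tool goes at most 62.5 mm and 10.7 degrees, less where a joint would pass 70% of its speed; a pose out of reach is approached as far as the arm can. A call with a gripper value outside its range is refused whole. The fingers move at their own pace and stop on an object; "grip_force" is the grip in N (left out, the last holds). Time passes only in rows, so rows that do not move let the fingers close. It gives the time, the measured TCP pose, the force and the opening at its end, in the units of the state.
- arm.sense(): the state, without advancing time (a new reading comes with each control period).
- optics.read_camera(name): name is "scene" or "side" or "wrist"; returns a dict with "img" (384x512x3 uint8, red, green, blue), "vertical_fov" (degrees; the focal length in pixels is half the picture's height over the tangent of half this angle, whatever the lens; pixels are square), "cx", "cy" (the principal point, pixels), "distortion" ([k1, k2, p1, p2, k3] as OpenCV has them; the pictures are not rectified), "cam_to_world" (4x4, takes a point from camera to world coordinates); the wrist camera has in their place "tool_from_camera" (4x4, takes a point from camera to tool coordinates, whose origin is the TCP and whose axes are the tool frame's). Camera axes: x right, y down, z forward; pixel columns grow to the right and rows downward; lengths in m; the calibration is good to about 2 mm. A picture is of the moment at which its call begins: read the wrist's pose just before it. There is no depth.
- arm.job_done(): hands the job in, once; it reports no verdict.
Trained networks look in the newest picture that a camera, given by its name, has taken for a name from the list of things; names that differ only in an ending like _2 or _b are one class to them, and where a whole thing is asked for, a point or a joint stands for the part that bears it (a point fixed in the world has none). Each returns a list of dicts, best first, with "conf" (0 to 1); they miss things now and then, are a little off and sometimes report something else, mostly with a low value. They report only what shows in the picture. A call takes as long as a camera call. They do not tell look-alikes from the thing itself.
- models.recognise(thing, camera): "rect" ([left, top, width, height] as shares, 0 to 1, of the picture: columns of its width, rows of its height, round what is visible of it).
- models.spot_point(thing, camera): "location" ([column, row] as shares, 0 to 1, of the picture: columns of its width, rows of its height: a listed point, or the origin of a listed thing).
The state is a dict: "t": time; "joints": joint angles; "joint_velocities": joint speeds; "joint_efforts": joint torques, N m; "position": TCP position; "orientation": TCP orientation; "wrist_force": force on the tool from outside, world axes, zero at the start; "moment": the same for the moment, N m; "width": opening from 0.0 (shut) to 1.0 (fully open).
Only numpy, scipy, OpenCV 4.12 (cv2) and the standard library are available. Lean on these libraries where they do the work, as an engineer would, in place of code of your own. Each camera call takes 0.05 s, during which the arm holds its last target.

TASK

The glaze on the blue tile has dried but its edges are still tacky, so take the wooden-handled lifter, slide its blade under the raised front edge of the blue tile, and tip the tile over the step of its stand so that it lies blue side down on the felt. Never touch the blue tile with the gripper, leave the orange tile as it is, and finally lay the lifter back down flat on the bench and let go of it.

Things in the scene. Friction and masses are not known exactly. Their poses are not given: they have to be found in the camera images.
- lifter: Lifter lying flat, 120 g: wooden block handle 90 long (x -45 to 45), 20 wide (y), 34 high, and a steel blade 26 wide, 2.5 thick, flush with the handle's underside, from x 45 to its tip at x 115. Origin: middle of the handle's underside; x along the blade, z up. Grip it across the handle's middle from above.
- blue_tile: Tile to turn: 70 x 70 x 8, about 85 g, blue glaze on its upper face, bare red clay below. Origin at the centre of the bare face; z points out of the blue face (up at the start, down when turned). It lies loose on its stand's rails, far edge next to the step. Lift it by the front 25 or less: a blade as deep as its middle would carry it instead of tipping it.
- blue_stand: Fixed stand under the blue tile. Origin on the bench below the step's edge; x to the felt, away from the robot. Base 8 high, 90 wide, x -80 to 110. Rails at y -31 and 31 (12 wide, top z 30) from x -78 to 0; between them a channel for the blade, open in front. Step: block x 0 to 110, green-grey felt top z 35; the tile's far edge braces on it and past upright the tile falls over it.
- orange_tile: Same tile with orange glaze on an identical stand 15 to 28 cm to one side (left or right); leave alone. Origin at the centre of its underside, z up.
Mind the look-alikes: they are no part of the job. Of the things that look like the lifter, the smaller one is meant.

How it is judged:
By the outcome, as a careful person would: the job done as asked, in the order asked, and still so for the second after the job is handed in, with the robot touching nothing.
It also fails if it takes over 58 s, if anything falls off the work surface, if the arm or the gripper's body presses on something with over 40 N, if the wrist force passes 120 N, or if a joint passes its speed limit or range.

## Working session

There is one attempt and no reset: what is moved stays moved. The work goes in short steps, Python scripts to look and compute and a tool call to move; the robot and the scene stay as the last step left them, time stands still between calls to the robot, and variables do not carry over. Pictures are saved under pics/ and viewed, and the job is handed in when it is done.

Besides the shell and the picture viewer there is one more tool, called after "Emit:" as a command line: name --pt "numbers of a row" for each row, then --argument value for the rest. move_arm: Moves the arm, as the interface text tells. Its arguments: {"type":"object","properties":{"series":{"type":"array"},"grip_force":{"type":"number"}},"required":["series"]}

```bash
ls; mkdir -p pics
cat > h.py <<'E'
import numpy as np,cv2
from rig import arm,optics,models
def snap(n,fn):
    c=optics.read_camera(n); cv2.imwrite('pics/'+fn,cv2.cvtColor(c['img'],cv2.COLOR_RGB2BGR)); return c
E
python3 - <<'E'
from h import *
s=arm.sense();print(s)
for n in ['scene','side','wrist']:
    c=snap(n,n+'0.png'); print(n,{k:v for k,v in c.items() if k!='img'})
    for t in ['lifter','blue_tile','blue_stand','orange_tile']:
        print(t,models.recognise(t,n)[:4],models.spot_point(t,n)[:4])
E
```

```text
pics
{'t': 0.0, 'joints': array([-2.37683045, 23.94664475, -0.59139829, 92.48474811,  0.26799886,
       63.64215558, -3.03604798]), 'joint_velocities': array([-0.05638255, -0.03851093, -0.08070528, -0.00664869, -0.04106903,
       -0.02151763,  0.01032778]), 'joint_efforts': array([ 3.43503270e-04, -8.64444852e+01,  6.79280274e-01, -4.34903777e+01,
        1.92400004e-02,  7.37222959e-03,  1.31192037e-04]), 'position': array([ 6.24607839e-01, -5.94375752e-06,  2.06881103e-01]), 'orientation': array([-9.00720676e+01, -3.77283056e-03, -8.99994308e+01]), 'wrist_force': array([ 0.45887192, -0.19780974, -0.13209832]), 'moment': array([-0.03067431,  0.00973421, -0.01814873]), 'width': 0.9974084901606954}
scene {'vertical_fov': 47.582506599560396, 'cx': 251.95339419653675, 'cy': 192.1348516409161, 'distortion': array([-0.00581898,  0.        ,  0.        ,  0.        ,  0.        ]), 'cam_to_world': array([[ 0.16211118,  0.77845163, -0.60640995,  1.0183587 ],
       [ 0.98674368, -0.13258032,  0.09359149, -0.08612128],
       [-0.00754157, -0.61354342, -0.78962497,  0.68795232],
       [ 0
[... 1727 characters left out ...]
 , 0.        , 0.        ]), 'tool_from_camera': array([[-6.00876265e-04,  9.56840554e-01,  2.90612788e-01,
        -7.30586709e-02],
       [-4.31869019e-04, -2.90613061e-01,  9.56840563e-01,
        -1.65050530e-01],
       [ 9.99999726e-01,  4.49436124e-04,  5.87852283e-04,
        -7.25213942e-04],
       [ 0.00000000e+00,  0.00000000e+00,  0.00000000e+00,
         1.00000000e+00]])}
lifter [{'rect': [0.0047, 0.3099, 0.265, 0.3328], 'conf': 0.97}, {'rect': [0.2826, 0.8755, 0.1492, 0.0786], 'conf': 0.85}] [{'location': [0.0379, 0.3773], 'conf': 0.76}, {'location': [0.2713, 0.893], 'conf': 0.61}]
blue_tile [] []
blue_stand [] []
orange_tile [] [{'location': [0.4256, 0.4167], 'conf': 0.96}]
```

View pics/scene0.png

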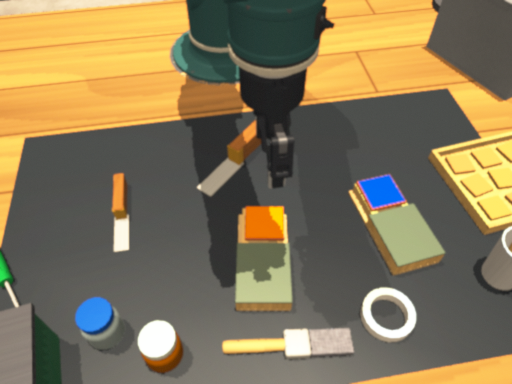

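View pics/side0.png

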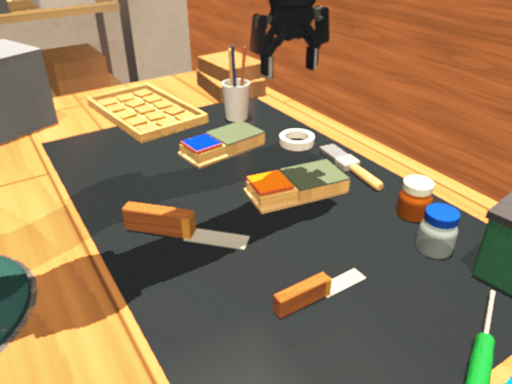

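View pics/wrist0.png

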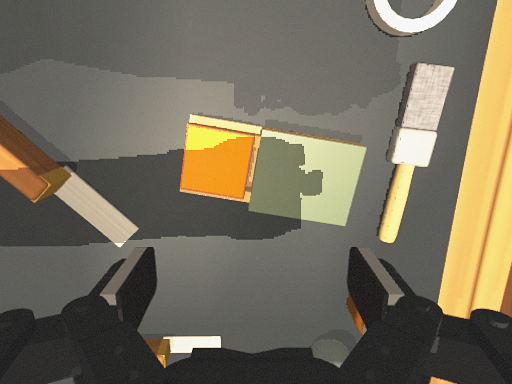

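```bash
cat >> h.py <<'E'
def K(c):
    f=c['img'].shape[0]/2/np.tan(np.radians(c['vertical_fov']/2)); return np.array([[f,0,c['cx']],[0,f,c['cy']],[0,0,1]])
from scipy.spatial.transform import Rotation as Ro
def tool_T(s):
    T=np.eye(4);T[:3,:3]=Ro.from_euler('xyz',s['orientation'],degrees=True).as_matrix();T[:3,3]=s['position'];return T
def pose(c,s=None):
    return c['cam_to_world'] if 'cam_to_world' in c else tool_T(s)@c['tool_from_camera']
def ray(c,px,s=None):
    p=cv2.undistortPoints(np.array(px,float).reshape(-1,1,2),K(c),c['distortion']).reshape(-1,2)
    T=pose(c,s);d=np.c_[p,np.ones(len(p))]@T[:3,:3].T;return T[:3,3],d
def onplane(c,px,z,s=None):
    o,d=ray(c,px,s);return o+d*((z-o[2])/d[:,2])[:,None]
def proj(c,P,s=None):
    T=np.linalg.inv(pose(c,s));P=np.asarray(P,float).reshape(-1,3)
    return cv2.projectPoints(P,cv2.Rodrigues(T[:3,:3])[0],T[:3,3],K(c),c['distortion'])[0].reshape(-1,2)
E
python3 - <<'E'
from h import *
s=arm.sense()
cs={n:snap(n,n+'1.png') for n in ['scene','side','wrist']}
def crop(n,x0,y0,w,h,k,fn):
    im=cv2.imread(f'pics/{n}1.png')[y0:y0+h,x0:x0+w]; return cv2.resize(im,None,fx=k,fy=k,interpolation=cv2.INTER_CUBIC)
a=crop('scene',90,110,180,150,4,'');cv2.imwrite('pics/cs.png',a)
a=crop('side',110,190,270,130,2.9,'');cv2.imwrite('pics/cd.png',a)
a=crop('scene',340,160,120,120,5,'');cv2.imwrite('pics/cb.png',a)
a=crop('side',170,110,110,65,7,'');cv2.imwrite('pics/cb2.png',a)
E
```

```text
(no output)
```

View pics/cs.png

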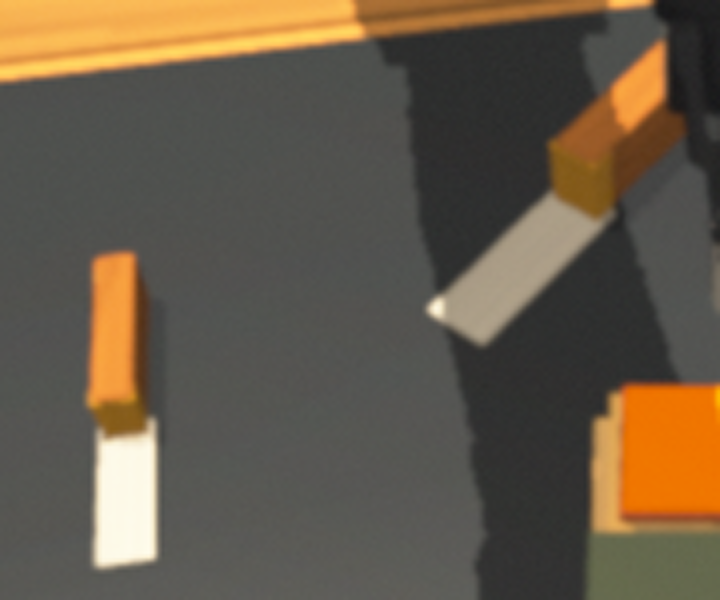

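View pics/cd.png

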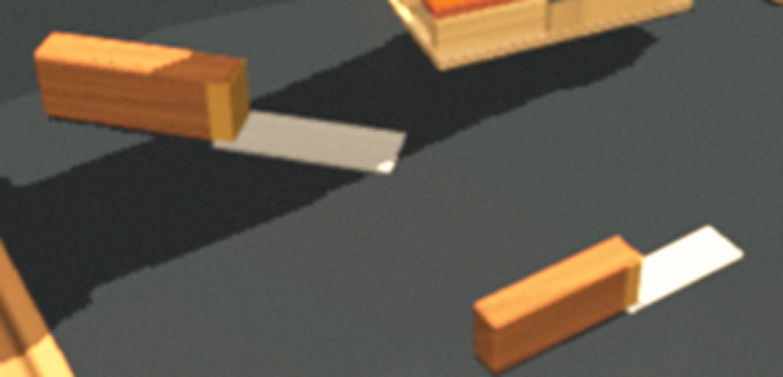

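View pics/cb.png

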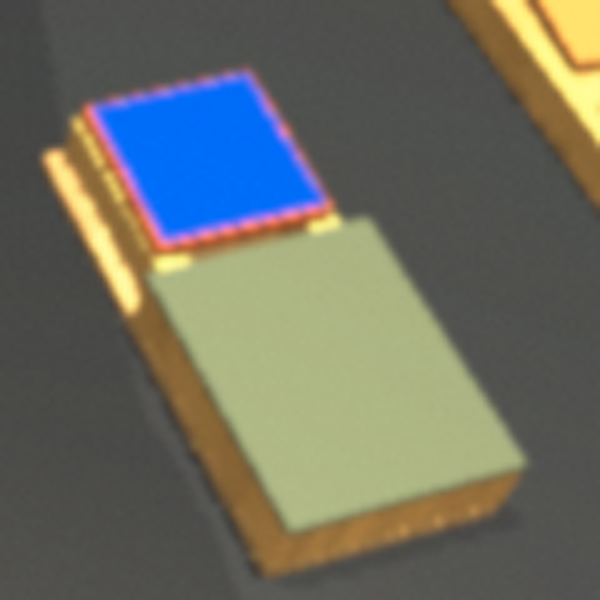

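View pics/cb2.png

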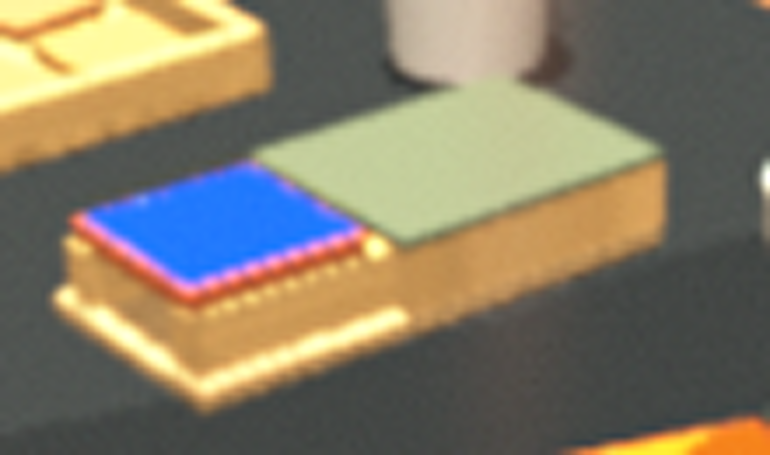

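```bash
cat > fit.py <<'E'
from h import *
from scipy.optimize import least_squares
def un(pts,k,ox,oy): return (np.array(pts,float)+.5)/k-.5+[ox,oy]
def P(q,pts):
    x,y,a=q[:3];pts=np.array(pts,float);c,s=np.cos(a),np.sin(a)
    return np.c_[x+c*pts[:,0]-s*pts[:,1],y+s*pts[:,0]+c*pts[:,1],pts[:,2]]
def fit(obs,q0):
    # obs: (cam,state,model pts,px)
    f=lambda q:np.concatenate([(proj(c,P(q,m),s)-px).ravel() for c,s,m,px in obs])
    r=least_squares(f,q0,loss='soft_l1');return r.x,np.round(f(r.x).reshape(-1,2),1)
E
python3 - <<'E'
from fit import *
sc=optics.read_camera('scene');si=optics.read_camera('side')
m=1e-3
st=un([(152,275),(370,215),(525,463),(292,530)],5,340,160)
M=np.array([[0,-45,35],[0,45,35],[110,45,35],[110,-45,35]])*m
ss=un([(400,245),(255,152),(490,78),(662,155)],7,170,110)
print(onplane(sc,st,.035).round(4).tolist(),onplane(si,ss,.035).round(4).tolist())
for o in ([(sc,None,M,st)],[(si,None,M,ss)],[(sc,None,M,st),(si,None,M,ss)]):
    q,r=fit(o,[.65,.2,.3]);print('stand',q,np.degrees(q[2]),r.tolist())
t=un([(88,103),(250,70),(330,210),(160,248)],5,340,160)
ts=un([(75,220),(195,297),(360,235),(250,163)],7,170,110)
T1=onplane(sc,t,.038);T2=onplane(si,ts,.038)
for T in (T1,T2):
    R=np.array([[np.cos(q[2]),np.sin(q[2])],[-np.sin(q[2]),np.cos(q[2])]])
    print('tile in stand',((T[:,:2]-q[:2])@R.T*1e3).round(1).tolist())
A=un([(93,257),(135,252),(137,400),(90,402)],4,90,110);B=un([(93,568),(157,558)],4,90,110)
print('A handle',onplane(sc,A,.034).round(4).tolist(),'tip',onplane(sc,B,.0025).round(4).tolist())
As=un([(475,302),(498,325),(617,237),(640,257)],2.9,110,190);Bs=un([(710,226),(743,254)],2.9,110,190)
print('A side handle',onplane(si,As,.034).round(4).tolist(),'tip',onplane(si,Bs,.0025).round(4).tolist())
Bb=un([(55,33),(38,55),(245,60),(207,82),(405,132),(392,173),(213,146)],2.9,110,190)
print('B',onplane(si,Bb[:4],.045).round(4).tolist(),onplane(si,Bb[4:],.003).round(4).tolist())
E
```

```text
[[0.6042, 0.1949, 0.035], [0.5917, 0.2835, 0.035], [0.7006, 0.295, 0.035], [0.7118, 0.2072, 0.035]] [[0.6038, 0.1938, 0.035], [0.5981, 0.285, 0.035], [0.6988, 0.2961, 0.035], [0.7136, 0.2062, 0.035]]
stand [0.5973273  0.23862778 0.1193339 ] 6.837328608776067 [[-0.8, -0.6], [-0.0, 0.1], [0.9, 0.2], [-0.1, 0.1]]
stand [0.59907164 0.23855534 0.12392582] 7.100426656879814 [[0.3, -0.1], [-1.4, 0.7], [1.2, -0.4], [-0.2, -0.2]]
stand [0.59780233 0.23825504 0.12188883] 6.983715709107562 [[-0.8, -0.3], [-0.2, 0.3], [0.9, 0.3], [0.0, 0.4], [-0.2, 0.1], [-1.8, 0.8], [0.9, -0.3], [-0.6, -0.0]]
tile in stand [[-77.9, -33.4], [-75.1, 34.0], [-5.1, 30.7], [-7.4, -37.2]]
tile in stand [[-73.3, 34.0], [-74.1, -38.5], [-8.5, -35.6], [-4.1, 34.2]]
A handle [[0.425, -0.2718, 0.034], [0.4253, -0.2513, 0.034], [0.5168, -0.2489, 0.034], [0.5143, -0.2703, 0.034]] tip [[0.5841, -0.2749, 0.0025], [0.5837, -0.2463, 0.0025]]
A side handle [[0.4256, -0.2531, 0.034], [0.4262, -0.2714, 0.034], [0.5125, -0.2536, 0.034], [0.5126, -0.2713, 0.034]] tip [[0.5859, -0.2477, 0.0025], [0.5852, -0.274, 0.0025]]
B [[0.3317, 0.0698, 0.045], [0.3147, 0.0516, 0.045], [0.4179, -0.0212, 0.045], [0.389, -0.0299, 0.045]] [[0.4899, -0.0857, 0.003], [0.4629, -0.1149, 0.003], [0.3862, -0.0357, 0.003]]
```

Candidates: A at scene (120,210) / side (320,290), and B at scene (235,160) / side (185,225). A's handle measures 90×20 mm, while B's is about 115 mm long. So A is the smaller one and fits the description, and the enlarged crops agree. I'll reach for A.

Emit:
move_arm --pt "8.5 4.4 0 -2.6 0" --pt "8.5 4.4 0 -2.6 0" --pt "8.5 4.4 0 -2.6 0" --pt "8.5 4.4 0 -2.6 0" --pt "8.5 4.4 0 -2.6 0" --grip_force 70

```text
t: 2.22
position: [0.494, -0.2213, 0.2077]
orientation: [-90.0, -0.0, -90.0]
wrist_force: [0.7, -0.4, 0.6]
width: 0.993
```

Emit:
move_arm --pt "8.5 4.1 0 -2.6 0" --pt "8.5 0 0 0 -0.175" --pt "8.5 0 0 0 -0.175" --pt "8.5 0 0 0 -0.175" --pt "8.5 0 0 0 -0.175"

```text
t: 2.85
position: [0.469, -0.261, 0.2076]
orientation: [-90.0, -0.0, -49.6]
wrist_force: [0.5, 0.7, 0.1]
width: 0.995
```

Emit:
move_arm --pt "8.5 0 0 0 -0.175" --pt "8.5 0 0 0 -0.175" --pt "8.5 0 0 0 -0.175" --pt "8.5 0 0 0 -0.175" --pt "8.5 0 0 0 -0.17"

```text
t: 3.48
position: [0.469, -0.261, 0.2075]
orientation: [-90.0, -0.0, 0.3]
wrist_force: [0.8, 0.9, -0.8]
width: 0.996
```

Run:
```python
from h import *
s=arm.sense();print(s['t'],s['position'],s['orientation'],s['joints'])
snap('wrist','w2.png');print(models.recognise('lifter','wrist'),models.spot_point('lifter','wrist'))
```

```text
3.475 [ 0.46897918 -0.26099614  0.20753604] [-9.00058576e+01 -4.06143080e-05  2.80195733e-01] [ 31.11949252  15.05416312  -6.27624797 104.92488909   1.88276073
  60.1179388  114.3990007 ]
[{'rect': [0.4713, 0.3044, 0.0441, 0.3422], 'conf': 0.92}, {'rect': [0.7441, 0.1284, 0.2559, 0.326], 'conf': 0.68}] [{'location': [0.5041, 0.4086], 'conf': 0.81}]
```

View pics/w2.png

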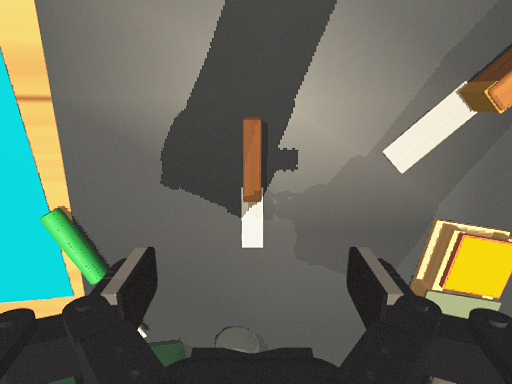

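Picture: the small lifter is dead ahead, handle at (252,118–202), blade tip at (242–263, 247), pointing +x. The orange tile is at (475,265).

Run:
```python
from h import *
im=cv2.imread('pics/w2.png')[100:260,212:292];cv2.imwrite('pics/w2c.png',cv2.resize(im,None,fx=3.7,fy=3.7,interpolation=cv2.INTER_CUBIC))
```

```text
(no output)
```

View pics/w2c.png

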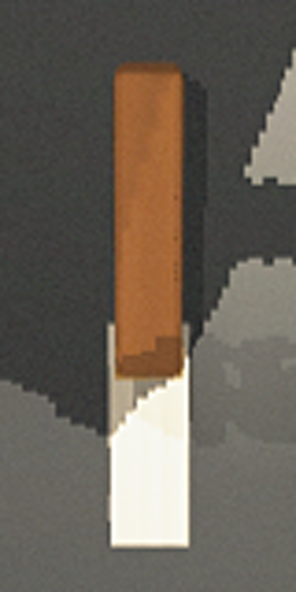

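Run:
```python
from fit import *
s=arm.sense();c=optics.read_camera('wrist')
h=un([(114,72),(182,72),(115,376),(183,376)],3.7,212,100);t=un([(110,547),(190,547)],3.7,212,100)
print(onplane(c,h,.034,s).round(4).tolist(),onplane(c,t,.0025,s).round(4).tolist())
M=np.array([[-45,10,34],[-45,-10,34],[45,10,34],[45,-10,34]])*1e-3;T=np.array([[115,13,2.5],[115,-13,2.5]])*1e-3
# image left is? check both
for sg in (1,-1):
    M2=M*[1,sg,1];T2=T*[1,sg,1]
    q,r=fit([(c,s,M2,h),(c,s,T2,t)],[.469,-.261,0]);print(sg,q,np.degrees(q[2]),r.tolist())
```

```text
[[0.4214, -0.2713, 0.034], [0.4215, -0.2526, 0.034], [0.5096, -0.272, 0.034], [0.5097, -0.2518, 0.034]] [[0.5814, -0.2753, 0.0025], [0.5815, -0.2482, 0.0025]]
1 [ 0.46597729 -0.26232748 -0.00283417] -0.1623857269831352 [[18.8, -0.5], [-19.3, -0.4], [17.8, 1.2], [-18.8, 1.2], [20.5, -0.3], [-21.9, -0.3]]
-1 [ 0.46596269 -0.26190148  0.00079633] 0.04562659017883763 [[-0.7, -0.4], [0.6, -0.5], [0.1, 1.2], [-0.0, 1.1], [0.4, -0.3], [-0.5, -0.4]]
```

Emit:
move_arm --pt "8.5 -0.1 5 -0.1 0.005" --pt "8.5 0 5 0 0" --pt "8.5 0 5 0 0" --pt "8.5 0 3.5 0 0" --pt "8.5 0 1.8 0 0"

```text
t: 4.3
position: [0.4673, -0.2617, 0.0029]
orientation: [-90.0, 0.1, -0.5]
wrist_force: [0.7, -0.5, -0.0]
width: 0.994
```

Emit:
move_arm --pt "1.5 0 0 0 0" --pt "1.5 0 0 0 0" --pt "1.5 0 0 0 0" --pt "1.5 0 0 0 0" --pt "1.5 0 0 0 0"

```text
t: 4.92
position: [0.4685, -0.2622, 0.0056]
orientation: [-90.0, -0.1, -0.3]
wrist_force: [-2.7, 1.3, 13.2]
width: 0.2
```

Run:
```python
from h import *
s=arm.sense();print(s['t'],s['position'],s['orientation'],s['width'],s['wrist_force'])
snap('wrist','w3.png');snap('side','s3.png')
```

```text
4.925 [ 0.46850473 -0.26223037  0.00561189] [-9.00390712e+01 -6.65910198e-02 -3.36721348e-01] 0.2003317719626546 [-2.70871509  1.26274964 13.15024665]
```

View pics/w3.png

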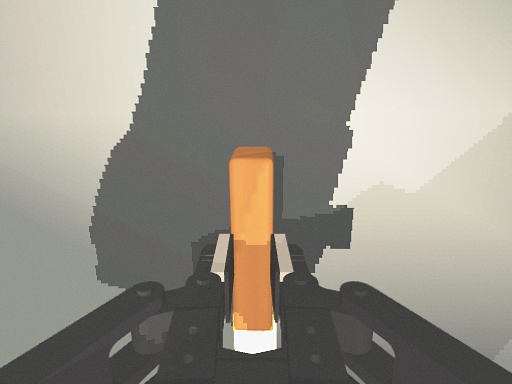

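View pics/s3.png

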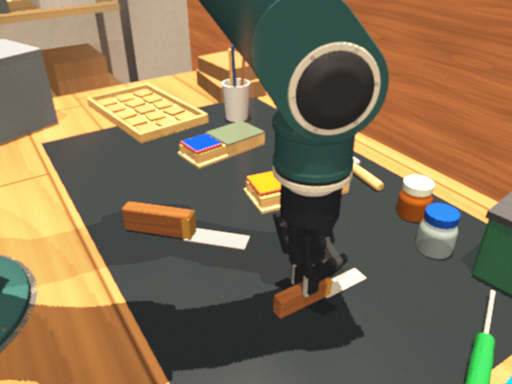

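Emit:
move_arm --pt "1.5 0 -1 0 0" --pt "1.5 0 -3 0 0" --pt "1.5 0 -4 0 0" --pt "1.5 0 -4 0 0" --pt "1.5 0 0 0 0"

```text
t: 5.65
position: [0.4694, -0.2628, 0.1279]
orientation: [-90.1, -0.3, -0.3]
wrist_force: [-0.1, -0.0, -1.4]
width: 0.203
```

Run:
```python
from h import *
s=arm.sense();print(s['t'],s['position'],s['orientation'],s['width'],s['wrist_force'],s['moment'])
snap('wrist','w4.png');snap('side','s4.png');snap('scene','c4.png')
im=cv2.imread('pics/s4.png')[180:320,220:400];cv2.imwrite('pics/s4c.png',cv2.resize(im,None,fx=4,fy=4,interpolation=cv2.INTER_CUBIC))
```

```text
5.65 [ 0.46942464 -0.26283138  0.12790781] [-90.14976328  -0.27133384  -0.34679187] 0.20280350928559435 [-0.08033022 -0.03833766 -1.41713043] [-0.04601823  0.00555497 -0.02213067]
```

View pics/s4c.png

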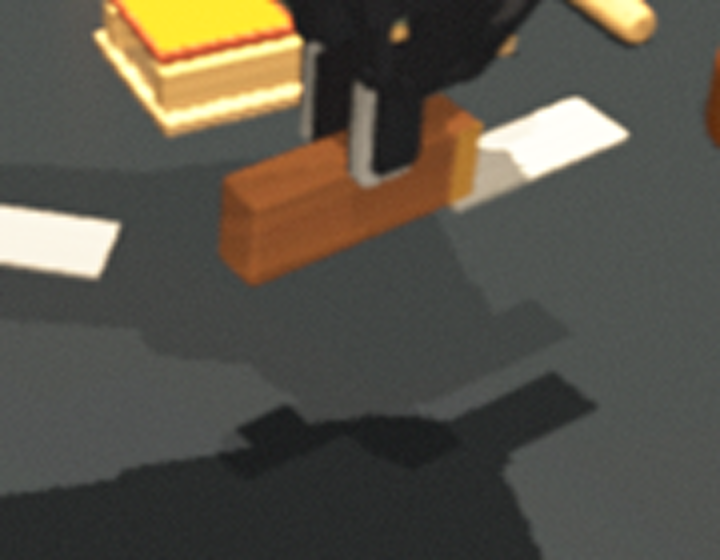

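View pics/w4.png

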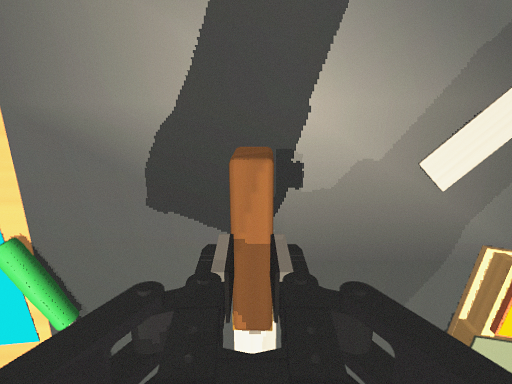

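Run:
```python
from fit import *
si=optics.read_camera('side')
px=un([(255,212),(222,183),(255,283),(220,256),(481,124),(577,97),(629,134)],4,220,180)
M=np.array([[-45,-10,34],[-45,10,34],[-45,-10,0],[-45,10,0],[45,-10,34],[115,13,2.5],[115,-13,2.5]])*1e-3
def f(q):
    R=Ro.from_euler('xyz',[0,q[3],q[4]]).as_matrix()
    return (proj(si,M@R.T+q[:3])-px).ravel()
r=least_squares(f,[.468,-.262,.122,0,0],loss='soft_l1');print(r.x[:3],np.degrees(r.x[3:]),r.fun.reshape(-1,2).round(1).tolist())
```

```text
[ 0.48749067 -0.24255429  0.10096047] [-2.68910801 -2.400872  ] [[-0.1, -0.5], [-0.1, -1.0], [0.2, 1.9], [0.9, 0.6], [-1.4, -0.8], [0.7, 0.7], [-0.3, -0.1]]
```

Run:
```python
from fit import *
si=optics.read_camera('side')
px=un([(255,212),(222,183),(255,283),(220,256),(481,124),(577,97),(629,134)],4,220,180)
M=np.array([[-45,-10,34],[-45,10,34],[-45,-10,0],[-45,10,0],[45,-10,34],[115,13,2.5],[115,-13,2.5]])*1e-3
def f(q):
    R=Ro.from_euler('xyz',[0,q[3],q[4]]).as_matrix()
    return np.r_[(proj(si,M@R.T+q[:3])-px).ravel(),(q[:2]-[.468,-.2628])/.001]
r=least_squares(f,[.468,-.262,.122,0,0]);print(r.x[:3],np.degrees(r.x[3:]),r.fun[:14].reshape(-1,2).round(1).tolist())
im=cv2.imread('pics/c4.png')[150:270,60:220];cv2.imwrite('pics/c4c.png',cv2.resize(im,None,fx=4.5,fy=4.5,interpolation=cv2.INTER_CUBIC))
```

```text
[ 0.469168   -0.26329723  0.12091594] [-0.1757873  0.3139462] [[0.3, -1.1], [-0.8, -1.9], [-0.4, 2.9], [-0.8, 1.4], [-0.0, -1.8], [-0.1, 0.8], [0.1, 0.0]]
```

View pics/c4c.png

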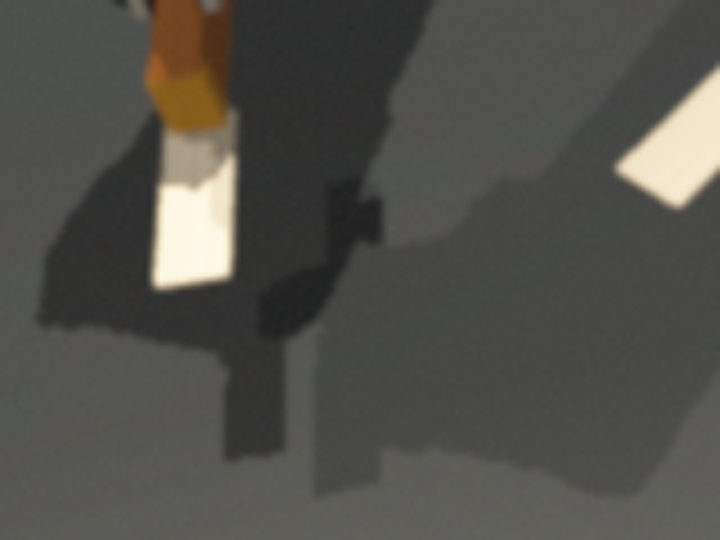

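Grip is solid: the lifter is level, with its underside about 6 mm below TCP. Carrying it to the front of the blue stand.

Emit:
move_arm --pt "1.5 -1 0 4.8 0" --pt "1.5 -1 0 4.8 0" --pt "1.5 -1 0 4.8 0" --pt "1.5 -1 0 4.8 0" --pt "1.5 -1 0 4.8 0"

```text
t: 6.52
position: [0.4185, -0.0202, 0.1239]
orientation: [-90.0, 0.1, -0.3]
wrist_force: [0.2, 0.6, -1.7]
width: 0.201
```

Emit:
move_arm --pt "1.5 -1 0 4.8 0" --pt "1.5 -1 0 4.8 0" --pt "1.5 -1 0 4.8 0" --pt "1.5 -0.4 0 4.8 0" --pt "1.5 0 0 4.3 0"

```text
t: 7.15
position: [0.3859, 0.215, 0.124]
orientation: [-90.0, 0.1, -0.3]
wrist_force: [1.6, -0.1, -0.1]
width: 0.199
```

Emit:
move_arm --pt "1.5 0 0 0 -0.07" --pt "1.5 0 0 0 -0.06" --pt "1.5 0 0 0 0"

```text
t: 7.52
position: [0.3864, 0.2133, 0.1239]
orientation: [-90.0, 0.1, 7.1]
wrist_force: [1.3, 1.2, -0.8]
width: 0.2
```

Run:
```python
from h import *
s=arm.sense();print(s['t'],s['position'],s['orientation'],s['width'],s['wrist_force'],s['joints'])
snap('wrist','w5.png');snap('side','s5.png');snap('scene','c5.png')
im=cv2.imread('pics/s5.png')[70:190,100:280];cv2.imwrite('pics/s5c.png',cv2.resize(im,None,fx=4.4,fy=4.4,interpolation=cv2.INTER_CUBIC))
im=cv2.imread('pics/c5.png')[90:290,300:470];cv2.imwrite('pics/c5c.png',cv2.resize(im,None,fx=3,fy=3,interpolation=cv2.INTER_CUBIC))
```

```text
7.525 [0.38635738 0.21333801 0.12386634] [-9.00104626e+01  7.97307504e-02  7.10347897e+00] 0.2002891033338348 [ 1.25789992  1.16478534 -0.77013017] [ -9.27891163  13.23921001 -26.24133147 121.36788655   7.91168055
  47.06536949  56.77508087]
```

View pics/s5c.png

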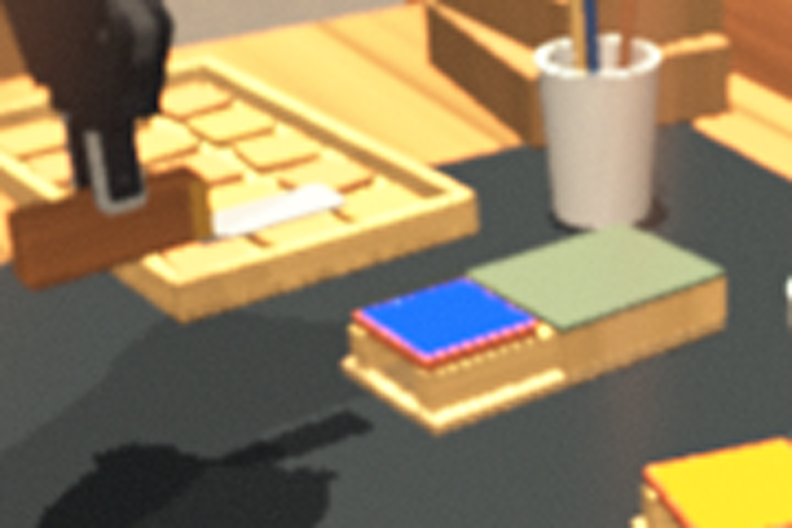

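View pics/w5.png

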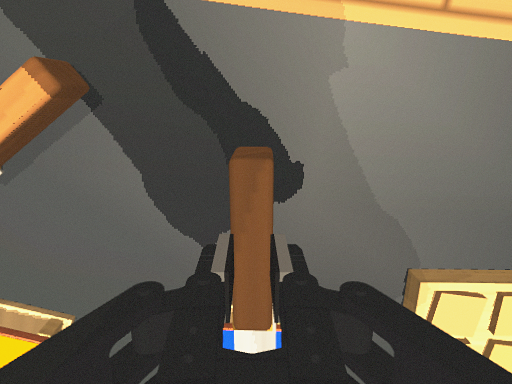

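View pics/c5c.png

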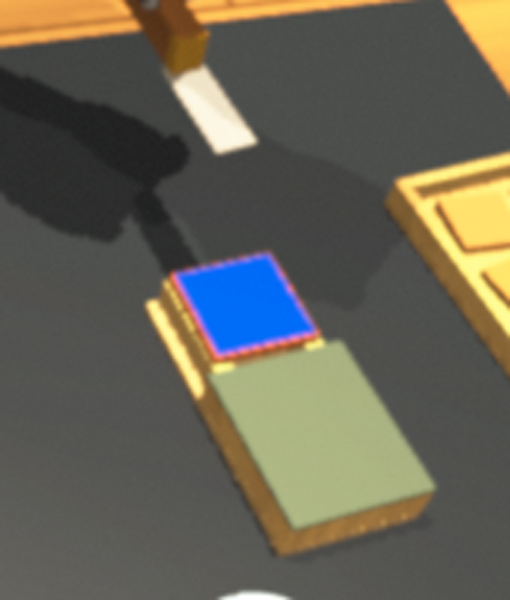

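Run:
```python
from fit import *
sc=optics.read_camera('scene');si=optics.read_camera('side')
print(onplane(sc,un([(385,200),(402,180)],3,300,90),.025).round(3),onplane(si,un([(185,290),(475,185)],4.4,100,70),.02).round(3))
# fine: blade tip in scene & side -> triangulate
for c,p in ((sc,un([(218,153),(257,141)],3,300,90)),(si,un([(343,203),(310,186)],4.4,100,70))):
    print(onplane(c,p,.120).round(4).tolist())
```

```text
[[0.478 0.364 0.025]
 [0.462 0.383 0.025]] [[0.469 0.38  0.02 ]
 [0.676 0.429 0.02 ]]
[[0.5022, 0.2157, 0.12], [0.4964, 0.2424, 0.12]]
[[0.5013, 0.2167, 0.12], [0.4968, 0.2457, 0.12]]
```

Emit:
move_arm --pt "1.5 0 3 -0.4 0" --pt "1.5 0 3 0 0" --pt "1.5 0 2.5 0 0" --pt "1.5 0 1.5 0 0" --pt "1.5 0 0 0 0"

```text
t: 8.4
position: [0.3868, 0.2094, 0.024]
orientation: [-90.0, 0.1, 7.1]
wrist_force: [0.7, -0.3, -0.6]
width: 0.202
```

Run:
```python
from h import *
s=arm.sense();print(s['t'],s['position'],s['orientation'],s['width'],s['wrist_force'])
snap('side','s6.png');snap('scene','c6.png')
im=cv2.imread('pics/s6.png')[90:180,110:240];cv2.imwrite('pics/s6c.png',cv2.resize(im,None,fx=6,fy=6,interpolation=cv2.INTER_CUBIC))
im=cv2.imread('pics/c6.png')[130:250,330:450];cv2.imwrite('pics/c6c.png',cv2.resize(im,None,fx=5,fy=5,interpolation=cv2.INTER_CUBIC))
```

```text
8.4 [0.38680979 0.20942459 0.0239897 ] [-9.00221136e+01  8.23753583e-02  7.11678993e+00] 0.2023411063547859 [ 0.65444293 -0.26710227 -0.60777508]
```

View pics/s6c.png

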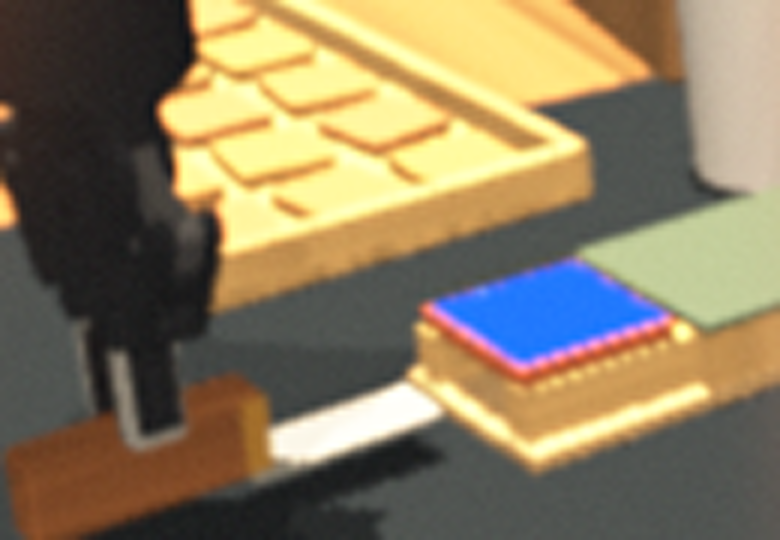

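View pics/c6c.png

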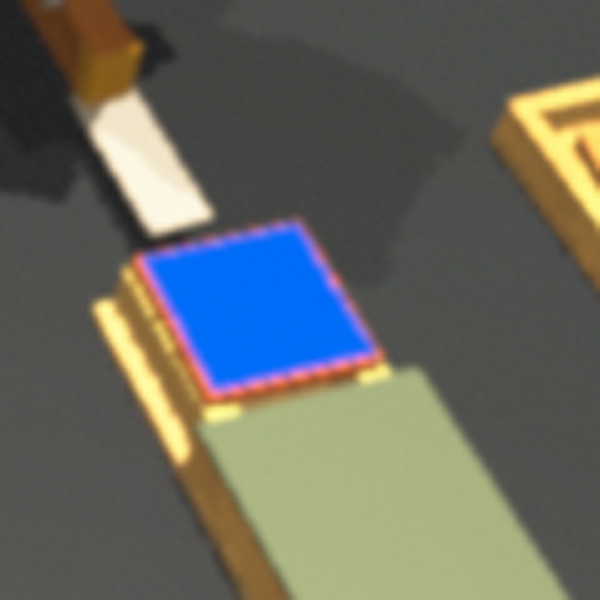

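Run:
```python
from fit import *
sc=optics.read_camera('scene');si=optics.read_camera('side')
q=[.5978,.2383,.1219]
R=np.array([[np.cos(q[2]),np.sin(q[2])],[-np.sin(q[2]),np.cos(q[2])]])
S=lambda T:((T[:,:2]-q[:2])@R.T*1e3).round(1).tolist()
print('tip',S(onplane(sc,un([(150,235),(213,215),(85,107),(135,90)],5,330,130),.0205)))
print('tile',S(onplane(sc,un([(137,257),(300,222),(382,355),(210,397)],5,330,130),.038)))
print('felt',S(onplane(sc,un([(200,425),(420,367)],5,330,130),.035)))
print('tcp',S(np.array([arm.sense()['position']])))
```

```text
tip [[-97.3, -15.8], [-99.7, 12.8], [-169.0, -12.1], [-172.0, 12.0]]
tile [[-76.2, -34.7], [-74.2, 33.5], [-7.0, 32.5], [-7.8, -37.1]]
felt [[0.8, -44.6], [0.2, 45.2]]
tcp [[-212.0, -2.8]]
```

Emit:
move_arm --pt "1.5 1 0 0 0" --pt "1.5 1 0 0 0" --pt "1.5 1 0 0 0" --pt "1.5 0.9 0 0 0" --pt "1.5 0 0 0 0"

```text
t: 9.22
position: [0.4265, 0.2144, 0.0244]
orientation: [-90.0, 0.0, 7.1]
wrist_force: [-0.3, -0.7, 0.0]
width: 0.201
```

```bash
cat > look.py <<'E'
import sys
from h import *
n=sys.argv[1]
s=arm.sense();print(s['t'],s['position'],s['orientation'],s['width'],s['wrist_force'])
snap('side','s%s.png'%n);snap('scene','c%s.png'%n)
a=cv2.imread('pics/s%s.png'%n)[60:180,120:280];a=cv2.resize(a,(640,480),interpolation=cv2.INTER_CUBIC)[:, :400]
b=cv2.imread('pics/c%s.png'%n)[100:280,330:480];b=cv2.resize(b,(400,480),interpolation=cv2.INTER_CUBIC)
cv2.imwrite('pics/m%s.png'%n,np.hstack([a,b]))
E
python3 look.py 7
```

```text
9.225 [0.42646148 0.21438601 0.02435305] [-8.99934996e+01  5.13690001e-03  7.09232640e+00] 0.20125060100297024 [-0.29303615 -0.6703086   0.0417441 ]
```

View pics/m7.png

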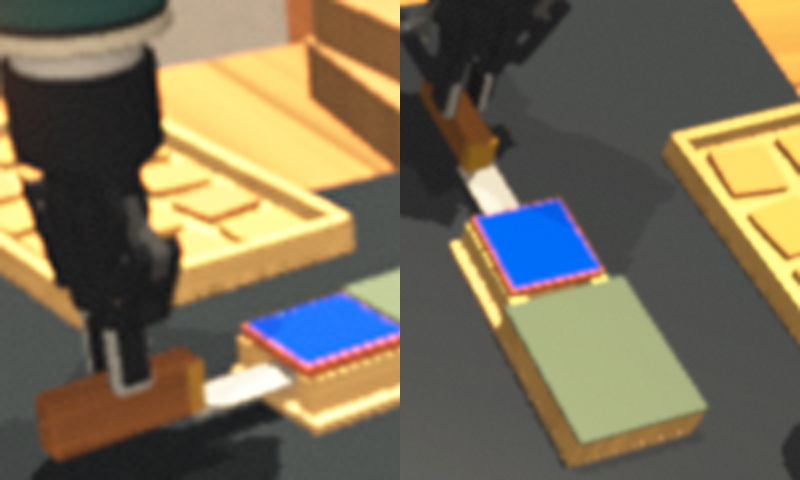

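Emit:
move_arm --pt "1.5 0 -0.7 0 0" --pt "1.5 0 -0.7 0 0" --pt "1.5 0.2 -0.8 0 0" --pt "1.5 0.5 -1.3 0 0" --pt "1.5 0 0 0 0"

```text
t: 9.95
position: [0.434, 0.2155, 0.0607]
orientation: [-90.0, -0.1, 7.1]
wrist_force: [-0.8, -0.5, -2.4]
width: 0.2
```

```bash
python3 look.py 8
```

```text
9.95 [0.43396471 0.21553742 0.06066002] [-89.96660801  -0.11739093   7.09408032] 0.2001405190756203 [-0.75416738 -0.51427627 -2.44662572]
```

View pics/m8.png

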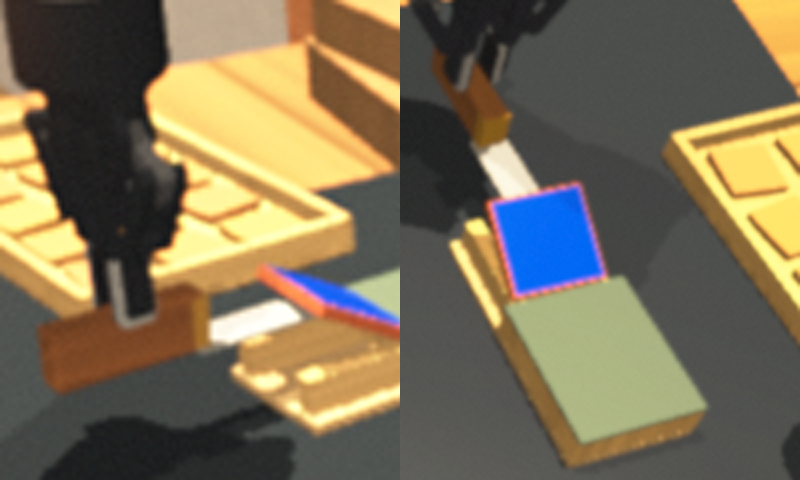

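Emit:
move_arm --pt "1.5 0.4 -0.6 0 0" --pt "1.5 0.45 -0.5 0 0" --pt "1.5 0.55 -0.5 0 0" --pt "1.5 0.55 -0.35 0 0" --pt "1.5 0 0 0 0"

```text
t: 10.68
position: [0.4528, 0.2177, 0.0792]
orientation: [-90.0, -0.0, 7.1]
wrist_force: [-0.8, -0.2, -1.4]
width: 0.205
```

```bash
python3 look.py 9
```

```text
10.675 [0.45276714 0.21769983 0.07918096] [-8.99903186e+01 -2.59614721e-02  7.09944030e+00] 0.2046796485482709 [-0.78173507 -0.17214962 -1.37225264]
```

View pics/m9.png

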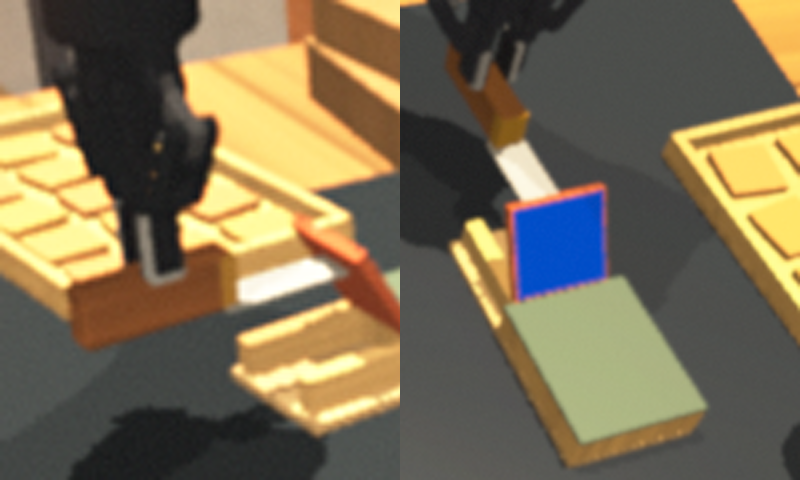

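Emit:
move_arm --pt "1.5 0.55 -0.25 0 0" --pt "1.5 0.55 -0.2 0 0" --pt "1.5 0.55 -0.15 0 0" --pt "1.5 0.5 -0.1 0 0" --pt "1.5 0 0 0 0"

```text
t: 11.4
position: [0.4739, 0.2203, 0.0859]
orientation: [-90.0, -0.0, 7.1]
wrist_force: [-0.3, 0.5, -1.2]
width: 0.197
```

```bash
python3 look.py 10
```

```text
11.4 [0.47388535 0.22031964 0.08594735] [-8.99958291e+01 -1.43543736e-03  7.10716827e+00] 0.19731153483284206 [-0.30097889  0.52567465 -1.16979652]
```

View pics/m10.png

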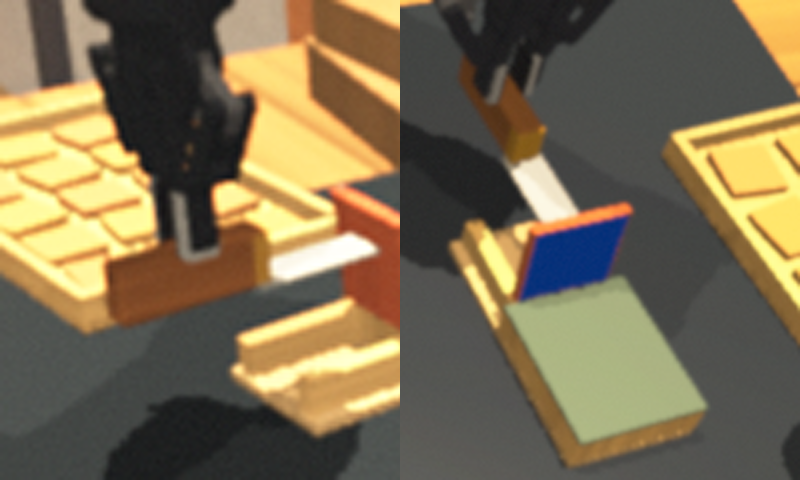

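Emit:
move_arm --pt "1.5 0.5 0 0 0" --pt "1.5 0.5 0 0 0" --pt "1.5 0.5 0 0 0" --pt "1.5 0.4 0 0 0" --pt "1.5 0 0 0 0"

```text
t: 12.12
position: [0.4926, 0.2227, 0.0859]
orientation: [-90.0, 0.0, 7.1]
wrist_force: [-0.2, -0.2, -1.2]
width: 0.198
```

```bash
python3 look.py 11
```

```text
12.125 [0.49264311 0.2226857  0.08588869] [-8.99954241e+01  5.42627037e-03  7.10659940e+00] 0.19783368886059677 [-0.16501068 -0.19558881 -1.19758477]
```

View pics/m11.png

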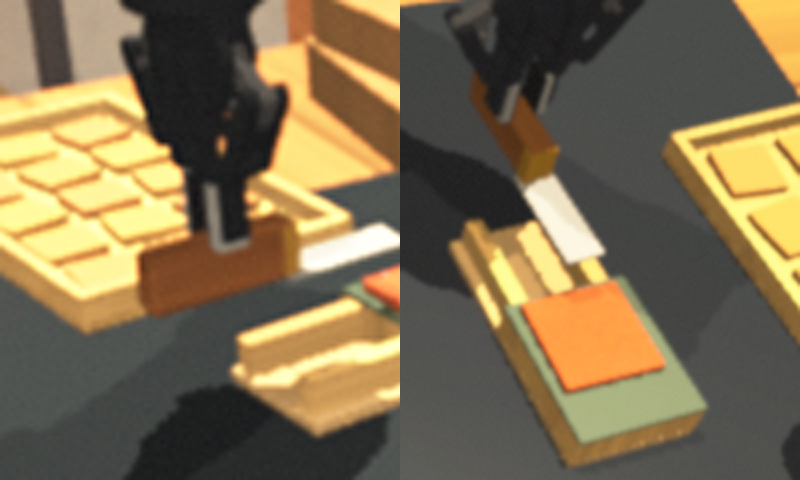

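The tile now lies clay side up on the felt, at (595,335) in the composite. Retracting and carrying the lifter back to where it lay.

Emit:
move_arm --pt "1.5 -2 0 0 0" --pt "1.5 -3 -1 0 0" --pt "1.5 -3 -2 0 0" --pt "1.5 -2.8 -1.2 0 0" --pt "1.5 0 0 0 0.13"

```text
t: 12.85
position: [0.3841, 0.2092, 0.1289]
orientation: [-90.0, -0.1, -0.4]
wrist_force: [0.5, -0.9, -1.7]
width: 0.202
```

Emit:
move_arm --pt "1.5 0 0 -4.5 0" --pt "1.5 0.4 0 -4.8 0" --pt "1.5 1 0 -4.8 0" --pt "1.5 1 0 -4.8 0" --pt "1.5 1 0 -4.8 0"

```text
t: 13.48
position: [0.418, -0.0295, 0.1283]
orientation: [-90.0, -0.0, -0.3]
wrist_force: [1.4, 0.8, -0.6]
width: 0.202
```

Emit:
move_arm --pt "1.5 1 0 -4.8 0" --pt "1.5 1 0 -4.8 0" --pt "1.5 1 0 -4.8 0" --pt "1.5 1 0 -4.8 0" --pt "1.5 1 0 -4.4 0"

```text
t: 14.1
position: [0.4665, -0.2659, 0.128]
orientation: [-90.0, 0.0, -0.3]
wrist_force: [0.7, 0.7, -0.4]
width: 0.2
```

```bash
python3 look.py 12
```

```text
14.1 [ 0.46648942 -0.26585841  0.12803662] [-9.00085168e+01  1.22455895e-03 -3.43390592e-01] 0.20044001975662137 [ 0.73646416  0.70494601 -0.44101383]
```

View pics/s12.png

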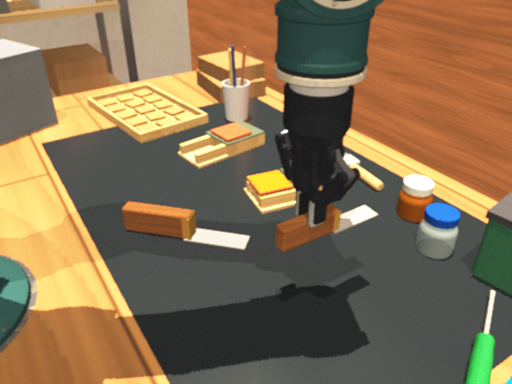

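Emit:
move_arm --pt "1.5 0 4 0.3 0" --pt "1.5 0 4 0 0" --pt "1.5 0 3 0 0" --pt "1.5 0 0.8 0 0" --pt "1.5 0 0.3 0 0"

```text
t: 14.82
position: [0.4668, -0.2611, 0.0074]
orientation: [-90.0, -0.0, -0.3]
wrist_force: [-0.2, -1.3, -0.8]
width: 0.197
```

Emit:
move_arm --pt "1.5 0 0.1 0 0" --pt "1.5 0 0 0 0"

```text
t: 15.08
position: [0.467, -0.2615, 0.0068]
orientation: [-90.0, -0.1, -0.3]
wrist_force: [0.4, 0.3, -1.3]
width: 0.196
```

Emit:
move_arm --pt "1.5 0 0.1 0 0" --pt "1.5 0 0 0 0"

```text
t: 15.32
position: [0.4669, -0.2614, 0.0057]
orientation: [-90.0, -0.0, -0.3]
wrist_force: [-1.9, 1.6, 9.1]
width: 0.196
```

Contact with the bench (9 N). Releasing.

Emit:
move_arm --pt "3 0 0 0 0" --pt "5 0 0 0 0" --pt "8.5 0 0 0 0" --pt "8.5 0 0 0 0" --pt "8.5 0 0 0 0"

```text
t: 15.95
position: [0.4665, -0.2612, 0.0049]
orientation: [-90.0, 0.0, -0.3]
wrist_force: [1.1, 0.0, 0.6]
width: 0.999
```

Emit:
move_arm --pt "8.5 0 -2 0 0" --pt "8.5 0 -4 0 0" --pt "8.5 0 -5 0 0" --pt "8.5 0 -5 0 0" --pt "8.5 0 0 0 0"

```text
t: 16.58
position: [0.4682, -0.2621, 0.1687]
orientation: [-90.2, -0.3, -0.3]
wrist_force: [0.4, -1.3, -0.2]
width: 1.0
```

```bash
python3 look.py 13
python3 - <<'E'
from h import *
snap('wrist','w13.png')
im=cv2.imread('pics/s13.png')[100:340,100:400];cv2.imwrite('pics/s13c.png',cv2.resize(im,None,fx=2.5,fy=2.5,interpolation=cv2.INTER_CUBIC))
E
```

```text
16.575 [ 0.46818142 -0.26208853  0.16866489] [-90.16785956  -0.30371853  -0.33524757] 0.9997178324885401 [ 0.40931813 -1.32276799 -0.20341685]
```

View pics/s13c.png

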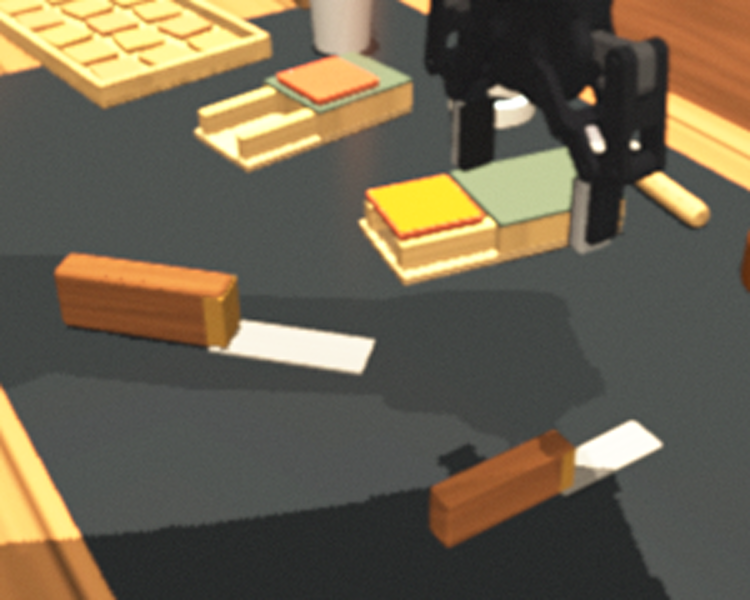

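View pics/w13.png

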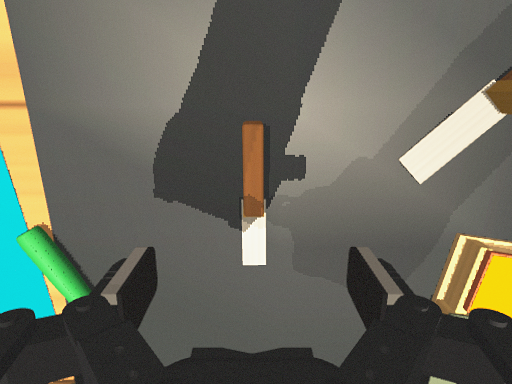

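View pics/c13.png

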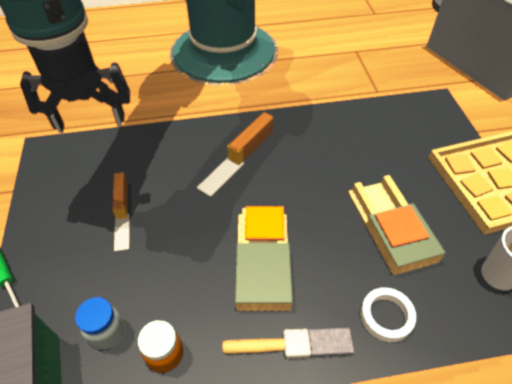

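The blue tile is clay side up on the felt (scene (402,225)). The lifter lies flat at (120,210), and the orange tile at (265,222) looks unchanged. The gripper is clear of everything, so I'm handing in.

```bash
python3 -c "
from rig import arm
print(arm.job_done())"
```

```text
the job is handed in; nothing more can be done
None
```

The blue tile now lies blue side down on the felt of its stand, and the job was handed in at about 17 s of the 58 s allowed.

- **Choice of lifter:** I took the smaller lookalike. Its handle measured 90 × 20 mm; the other's was about 115 mm long.
- **Tipping:** I slid the blade about 16 mm under the tile's front edge and raised it along an arc. The tile stood up against the step and fell over it. The gripper stayed about 9 cm or more behind the tile throughout, and only the blade touched it.
- **Laying down:** The lifter is back where it first lay, flat on the bench and released. The gripper is open about 17 cm above it.

**Last checks:**
- The last scene and side pictures show the tile clay side up and flat on the felt.
- By eye, the orange tile and the rest of the scene are unchanged; I did not measure the orange tile's final position.
- The highest wrist force I read was about 13 N, when the fingers closed on the handle at bench level.
- No check failed. One side-camera fit of the held lifter came out about 2 cm off because a single view leaves the distance uncertain. I redid it with the position held near the known grasp point.

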